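# Find the size of an unmarked plug in the stepped gauge

### The job

Find the size of the plug standing on the red ring of the mat: take it by its black grip and try its shank in the stepped gauge, pressing lightly (never more than 25 N) on each hole in turn from the smallest upward, and feeling a few millimetres along the row at each hole, because the strip may sit a little off, until it enters. Leave it pushed fully home, collar flat on the strip, in that first hole that takes it, let go and lift the hand clear; leave the other two plugs and everything else where they are.

Things in the scene. Friction and masses are not known exactly. Their poses are not given: they have to be found in the camera images.
- gauge: Stepped hole gauge, fixed: dark steel bed 74 x 244 x 8 mm, end stops 24 mm high, and between them an aluminium strip 62 x 214 mm, flat top 30 mm above the bench, on springs (sinks 1 mm per 6 N, at most 6 mm). Origin: centre of the underside; z up; y along the four holes towards the smallest. A plug's centre is at z = 57 mm with its foot on the strip's top, 43 mm fully home.
- step1 (a point): Nominal centre of hole 1 from the smallest (1 dot) at the strip's top: 19 mm diameter, 16 mm deep, 1 mm chamfer, at gauge y = +72 mm, x = 0. A shank is 1 mm under the hole it belongs in. The strip is clamped up to 3 mm off either way along y, the same for all holes; this point does not show it: the true hole must be felt for.
- step2 (a point): Nominal centre of hole 2 from the smallest (2 dots) at the strip's top: 23 mm diameter, 16 mm deep, 1 mm chamfer, at gauge y = +24 mm, x = 0. A shank is 1 mm under the hole it belongs in. The strip is clamped up to 3 mm off either way along y, the same for all holes; this point does not show it: the true hole must be felt for.
- step3 (a point): Nominal centre of hole 3 from the smallest (3 dots) at the strip's top: 27 mm diameter, 16 mm deep, 1 mm chamfer, at gauge y = -24 mm, x = 0. A shank is 1 mm under the hole it belongs in. The strip is clamped up to 3 mm off either way along y, the same for all holes; this point does not show it: the true hole must be felt for.
- step4 (a point): Nominal centre of hole 4 from the smallest (4 dots) at the strip's top: 31 mm diameter, 16 mm deep, 1 mm chamfer, at gauge y = -72 mm, x = 0. A shank is 1 mm under the hole it belongs in. The strip is clamped up to 3 mm off either way along y, the same for all holes; this point does not show it: the true hole must be felt for.
- red_ring (a point): Centre of the red ring (60 mm across) printed on the middle of the black parts mat (90 x 220 mm, 3 mm thick, fixed), on its upper side. The mat's long side is the y axis; grey rings 75 mm away along y both ways hold the other two plugs. The plug within about 10 mm of this point is the one to gauge. A white lamp reaches over the bench's left side, 0.5 m up.
- plug_a_mid (a point): Look-alike aluminium plug; point on its axis half-way up, 27 mm above its flat foot; z along the axis. 54 mm high: round shank 14 mm long (chamfered foot), collar 40 mm diameter x 4 mm, then black round grip with grey bands, 22 mm diameter x 36 mm. 80 g. Only the shank differs (22, 26 or 30 mm diameter); it is not marked and must be found by trying. Starts upright on a mat ring.
- plug_b_mid (a point): Look-alike aluminium plug; point on its axis half-way up, 27 mm above its flat foot; z along the axis. 54 mm high: round shank 14 mm long (chamfered foot), collar 40 mm diameter x 4 mm, then black round grip with grey bands, 22 mm diameter x 36 mm. 80 g. Only the shank differs (22, 26 or 30 mm diameter); it is not marked and must be found by trying. Starts upright on a mat ring.
- plug_c_mid (a point): Look-alike aluminium plug; point on its axis half-way up, 27 mm above its flat foot; z along the axis. 54 mm high: round shank 14 mm long (chamfered foot), collar 40 mm diameter x 4 mm, then black round grip with grey bands, 22 mm diameter x 36 mm. 80 g. Only the shank differs (22, 26 or 30 mm diameter); it is not marked and must be found by trying. Starts upright on a mat ring.
- multimeter: Yellow and grey multimeter, 88 x 197 x 47 mm; bystander, to be left alone; origin under its middle
- tape_roll: Black roll of tape lying flat, 62 x 62 x 19 mm; bystander, to be left alone; origin under its middle
- solder_spool: Grey spool of solder standing on its flange, 56 x 56 x 38 mm; bystander, to be left alone; origin under its middle
Mind the look-alikes: they are no part of the job. Leave any orange or yellow look-alike of the part that bears plug_c_mid alone.

How it is judged:
On the way, in this order (a step that is already met when the one before it is completed fails the run):
1. a plug is pressed on the smallest hole with more than 1 N (((y of plug_a_mid in the frame of gauge between 0.0655 and 0.0785 m and x of plug_a_mid in the frame of gauge between -0.005 and 0.005 m and z of plug_a_mid in the frame of gauge between 0.049 and 0.0605 m and contact force between plug_a and gauge above 1 N) or (y of plug_c_mid in the frame of gauge between 0.0655 and 0.0785 m and x of plug_c_mid in the frame of gauge between -0.005 and 0.005 m and z of plug_c_mid in the frame of gauge between 0.049 and 0.0605 m and contact force between plug_c and gauge above 1 N) or (y of plug_b_mid in the frame of gauge between 0.0655 and 0.0785 m and x of plug_b_mid in the frame of gauge between -0.005 and 0.005 m and z of plug_b_mid in the frame of gauge between 0.049 and 0.0605 m and contact force between plug_b and gauge above 1 N))), for 0.05 s.
2. it is then pressed on the second hole with more than 1 N, or, if it belongs there, stands fully home in it (((y of plug_a_mid in the frame of gauge between 0.0175 and 0.0305 m and x of plug_a_mid in the frame of gauge between -0.005 and 0.005 m and z of plug_a_mid in the frame of gauge below 0.0455 m and angle between plug_a_mid's own z axis and vertical below 0.1 rad) or (y of plug_c_mid in the frame of gauge between 0.0175 and 0.0305 m and x of plug_c_mid in the frame of gauge between -0.005 and 0.005 m and z of plug_c_mid in the frame of gauge between 0.049 and 0.0605 m and contact force between plug_c and gauge above 1 N) or (y of plug_b_mid in the frame of gauge between 0.0175 and 0.0305 m and x of plug_b_mid in the frame of gauge between -0.005 and 0.005 m and z of plug_b_mid in the frame of gauge between 0.049 and 0.0605 m and contact force between plug_b and gauge above 1 N))), for 0.05 s.
3. it is then pressed on the third hole, or stands fully home in it if it belongs there; a plug home in the second hole is let go and the hand drawn clear (grasp point 40 mm from its centre) ((((y of plug_a_mid in the frame of gauge between 0.0175 and 0.0305 m and x of plug_a_mid in the frame of gauge between -0.005 and 0.005 m and z of plug_a_mid in the frame of gauge below 0.0455 m and angle between plug_a_mid's own z axis and vertical below 0.1 rad) and distance between the grasp point and plug_a_mid above 0.04 m) or (y of plug_c_mid in the frame of gauge between -0.0305 and -0.0175 m and x of plug_c_mid in the frame of gauge between -0.005 and 0.005 m and z of plug_c_mid in the frame of gauge below 0.0455 m and angle between plug_c_mid's own z axis and vertical below 0.1 rad) or (y of plug_b_mid in the frame of gauge between -0.0305 and -0.0175 m and x of plug_b_mid in the frame of gauge between -0.005 and 0.005 m and z of plug_b_mid in the frame of gauge between 0.049 and 0.0605 m and contact force between plug_b and gauge above 1 N))), for 0.05 s.
At the end, for the whole second after the job is handed in: The plug from the red ring stands fully home (collar within 2.5 mm of the strip's top, upright within 0.1 rad) in the smallest hole that takes its shank (a shank 1 mm under the hole's diameter), released and at rest; the other two plugs are within 12 mm of where they stood, off the red ring ((((y of plug_a_mid in the frame of gauge between 0.0175 and 0.0305 m and x of plug_a_mid in the frame of gauge between -0.005 and 0.005 m and z of plug_a_mid in the frame of gauge below 0.0455 m and angle between plug_a_mid's own z axis and vertical below 0.1 rad) and linear speed of plug_a below 0.02 m/s and contact force between the fingers and plug_a below 0.1 N and horizontal distance between each of plug_c_mid, plug_b_mid and red_ring above 0.05 m and distance of each of plug_c_mid, plug_b_mid from where it was at the start of the episode below 0.012 m) or ((y of plug_c_mid in the frame of gauge between -0.0305 and -0.0175 m and x of plug_c_mid in the frame of gauge between -0.005 and 0.005 m and z of plug_c_mid in the frame of gauge below 0.0455 m and angle between plug_c_mid's own z axis and vertical below 0.1 rad) and linear speed of plug_c below 0.02 m/s and contact force between the fingers and plug_c below 0.1 N and horizontal distance between each of plug_a_mid, plug_b_mid and red_ring above 0.05 m and distance of each of plug_a_mid, plug_b_mid from where it was at the start of the episode below 0.012 m) or ((y of plug_b_mid in the frame of gauge between -0.0785 and -0.0655 m and x of plug_b_mid in the frame of gauge between -0.005 and 0.005 m and z of plug_b_mid in the frame of gauge below 0.0455 m and angle between plug_b_mid's own z axis and vertical below 0.1 rad) and linear speed of plug_b below 0.02 m/s and contact force between the fingers and plug_b below 0.1 N and horizontal distance between each of plug_a_mid, plug_c_mid and red_ring above 0.05 m and distance of each of plug_a_mid, plug_c_mid from where it was at the start of the episode below 0.012 m))); the robot touches nothing.
It fails at once if a plug is pressed against the gauge with more than 25 N (contact force between any of plug_a, plug_c, plug_b and gauge above 25 N).
It fails at once if the hand or arm pushes on the gauge itself with more than 25 N (contact force between any of the fingers, the arm and gauge above 25 N).
It fails at once if a bystander is moved by more than 20 mm (distance of any of multimeter, tape_roll, solder_spool from where it was at the start of the episode above 0.02 m).
It also fails if it takes over 69 s, if anything falls off the work surface, if the arm or the gripper's body presses on something with over 40 N, if the wrist force passes 120 N, or if a joint passes its speed limit or range.

### The arm

A 7-joint arm with a two-finger parallel gripper is mounted at the origin on a cart in front of the work surface, level with it; the furniture and walls round the work are solid. World frame = base frame: x ahead of the robot, y to its left, z up, the work surface at z = 0. Lengths are in m, angles in rad, forces in N, time in s.
With the tool pointing down it reaches from about 0.425 to 0.825 m from the base axis. Payload 3.6 kg.
Tool frame: the origin (TCP) lies midway between the tips of the shut fingers; the grasp point (between the pads) lies 19 mm behind it; z points along the fingers, y is the line along which they close (so a half turn about z gives the same grasp; the last joint's range is limited). The gripper opens to 85 mm and grips with 20 to 120 N. Pads are 22 mm wide; open, the fingers measure 114 mm over their backs; the gripper's body (76 mm by 85 mm) begins 54 mm behind the grasp point. The pads swing forward as they close: fully open they stand 13 mm farther back than shut.
Start: joints at [-1.371, 0.615, -0.013, 1.423, 0.008, 1.103, -0.04], TCP at [0.146, 0.633, 0.231] pointing down, gripper open.
Joint ranges: [-3.12, 3.12], [-0.3, 2.06], [-1.34, 1.32], [0.26, 2.42], [-1.36, 4.5], [0.01, 1.98], [-2.84, 2.84]. Speed limits (rad/s): [2.79, 2.79, 3.14, 3.14, 3.14, 3.14, 3.14].

### API

Orientations are given as a 3x3 rotation matrix whose columns are the frame's x, y, z axes.
In Python, from cell import bot gives the robot as it stands.
- The arm moves only by the shell command python3 -m creep 'ROWS' [FORCE]. ROWS is JSON, a list of rows, each a list of 7 numbers: the shift along the tool's x, y, z in cm, then the turn, a rotation vector about the tool's x, y, z in degrees, then the finger opening in cm, from 0 to 8.54. A call has 1 to 20 rows; each row is the pose to reach, as a shift and turn from the pose commanded when the call began, along the tool's axes at that moment; what a row does not reach only later rows make up. A row lasts 1/10 s, in which the tool goes at most 50 mm and 8.59 degrees, less where a joint would pass 70% of its speed; a pose out of reach is approached as far as the arm can. A call with a gripper value outside its range is refused whole. The fingers move at their own pace and stop on an object; FORCE is the grip in N (left out, the last holds). Time passes only in rows, so rows that repeat a pose let the fingers close. It gives the time, the measured TCP pose, the force, the opening and the grip force at its end, in the units of the state.
- bot.state(): the state, without advancing time (a new reading comes with each control period).
- bot.capture(name): name is "side" or "top" or "wrist"; returns the picture (420x560x3 uint8, red, green, blue); there is no depth.
- bot.calibration(name): a dict with "camera_matrix" (3x3 intrinsics, pixels), "T" (4x4, takes a point from camera to world coordinates). Camera axes: x right, y down, z forward; pixel columns grow to the right and rows downward; lengths in m; the calibration is good to about 2 mm. A picture is of the moment at which its call begins: read the wrist's pose just before it. calibration takes no time and is no camera call; for the wrist camera it gives the pose at the moment of the call.
- bot.finish_job(): hands the job in; it is judged then, once.
The state is a dict: "time_s": time; "joint_pos": joint angles; "qvel": joint speeds; "effort": joint torques, N m; "tool_pos": TCP position; "tool_rot": TCP orientation; "wrist_force": force on the tool from outside, world axes, zero at the start; "moment": the same for the moment, N m; "width": finger opening in m; "gripper_force": force on a finger pad.
Only numpy, scipy, OpenCV 4.12 (cv2) and the standard library are available. Lean on these libraries where they do the work, as an engineer would, in place of code of your own. Each camera call takes 0.05 s, during which the arm holds its last target. There are 200 camera calls.

## Working session

There is one attempt and no reset: what is moved stays moved. The work goes in short steps, Python scripts to look and compute and a shell command to move; the robot and the scene stay as the last step left them, time stands still between calls to the robot, and variables do not carry over. Pictures are saved under pics/ and viewed, at most 10 in all, crops included, and the job is handed in when it is done.

```bash
mkdir -p pics
python3 - <<'E'
from cell import bot
import cv2,numpy as np
s=bot.state();print(s)
ims=[]
for n in("side","top","wrist"):
    im=bot.capture(n);c=bot.calibration(n);print(n,np.round(c["camera_matrix"],1).tolist(),np.round(c["T"],4).tolist())
    cv2.imwrite(f"pics/{n}0.png",im[:,:,::-1])
E
```

```text
{'time_s': 0.0, 'joint_pos': array([-1.37049824,  0.61593604, -0.01261951,  1.42488554,  0.00810135,
        1.10342761, -0.04037103]), 'qvel': array([ 7.90428099e-04, -7.32954308e-04, -5.42050288e-04, -4.38993374e-05,
        1.18725522e-03,  1.35168604e-03, -1.44377304e-03]), 'effort': array([ 1.42937874e-04, -4.69205475e+01,  2.58738594e-01, -1.71035886e+01,
        9.79718490e-03,  9.88407381e-03,  6.08082928e-06]), 'tool_pos': array([0.14597562, 0.63260944, 0.23013167]), 'tool_rot': array([[-9.74413537e-01,  2.24762000e-01, -5.48966318e-04],
       [ 2.24762668e-01,  9.74410207e-01, -2.54788299e-03],
       [-3.77488944e-05, -2.60607881e-03, -9.99996603e-01]]), 'wrist_force': array([-0.21717567, -0.01976605, -0.43971041]), 'moment': array([-0.04884688, -0.05690322, -0.01542747]), 'gripper_force': 0.0, 'width': 0.08536778765704675}
side [[393.2, 0.0, 274.5], [0.0, 393.2, 210.1], [0.0, 0.0, 1.0]] [[-0.5121, -0.6843, 0.5192, 0.0011], [-0.8589, 0.417, -0.2974, 0.1903], [-0.013, -0.5982, -0.8013, 0.9563], [0.0, 0.0, 0.0, 1.0]]
top [[390.2, 0.0, 283.7], [0.0, 390.2, 199.5], [0.0, 0.0, 1.0]] [[0.0023, -0.9922, 0.1245, 0.387], [-1.0, -0.0023, 0.0005, -0.1539], [-0.0002, -0.1245, -0.9922, 1.4837], [0.0, 0.0, 0.0, 1.0]]
wrist [[295.7, 0.0, 284.1], [0.0, 295.7, 212.3], [0.0, 0.0, 1.0]] [[0.2251, 0.9239, 0.3093, 0.0661], [0.9743, -0.2127, -0.0737, 0.651], [-0.0023, 0.318, -0.9481, 0.3739], [0.0, 0.0, 0.0, 1.0]]
```

View pics/side0.png

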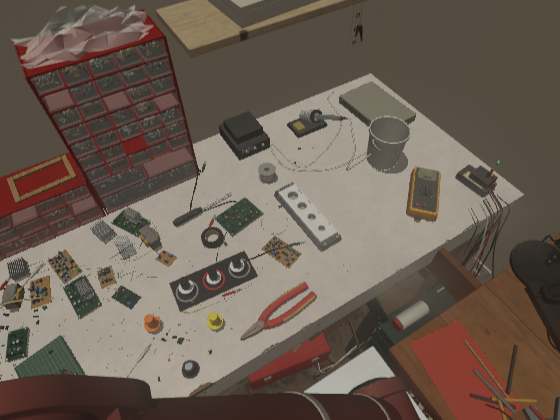

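View pics/top0.png

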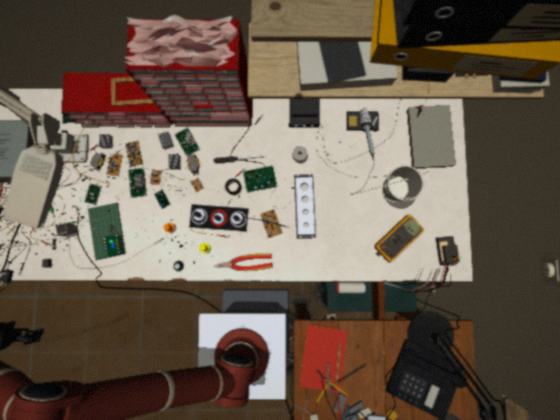

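The side view shows the mat with three plugs at about (213,280) and the gauge at about (307,215). The top view shows the mat at (219,217) and the gauge at (305,206). Orange and yellow look-alikes stand nearer the robot, at (152,323) and (215,321) in the side view. The middle plug stands on the red ring at about (211,277) side and (219,217) top. Next I'll confirm that in one enlarged crop and measure.

```bash
cat > h.py <<'E'
import numpy as np,cv2
from cell import bot
def ray(c,u,v):
    K=c["camera_matrix"];T=c["T"];d=T[:3,:3]@np.linalg.solve(K,[u,v,1.]);return T[:3,3],d
def onz(c,u,v,z):
    o,d=ray(c,u,v);return o+d*(z-o[2])/d[2]
def tri(obs):
    A=np.zeros((3,3));b=np.zeros(3)
    for c,u,v in obs:
        o,d=ray(c,u,v);d=d/np.linalg.norm(d);P=np.eye(3)-np.outer(d,d);A+=P;b+=P@o
    x=np.linalg.solve(A,b);return x
E
python3 - <<'E'
import cv2,numpy as np
from h import *
a=cv2.imread("pics/side0.png")[175:310,165:345];b=cv2.imread("pics/top0.png")[165:240,185:325]
a=cv2.resize(a,None,fx=3.4,fy=3.4,interpolation=cv2.INTER_CUBIC);b=cv2.resize(b,None,fx=4.3,fy=4.3,interpolation=cv2.INTER_CUBIC)
b=b[:,:]
W=max(a.shape[1],b.shape[1]);o=np.zeros((800,W,3),np.uint8)
o[:a.shape[0],:a.shape[1]]=a;o[a.shape[0]+5:a.shape[0]+5+b.shape[0],:b.shape[1]]=b
o=cv2.resize(o,None,fx=.75,fy=.75,interpolation=cv2.INTER_AREA);cv2.imwrite("pics/crop1.png",o);print(o.shape)
for n,p in(("side",[(213,280),(307,215)]),("top",[(219,217),(305,206)])):
    for q in p: print(n,onz(bot.calibration(n),*q,.03))
E
```

```text
(600, 459, 3)
side [0.48966203 0.09933654 0.03      ]
side [ 0.53682304 -0.22513659  0.03      ]
top [0.50288491 0.0883315  0.03      ]
top [ 0.54494273 -0.23300099  0.03      ]
```

View pics/crop1.png

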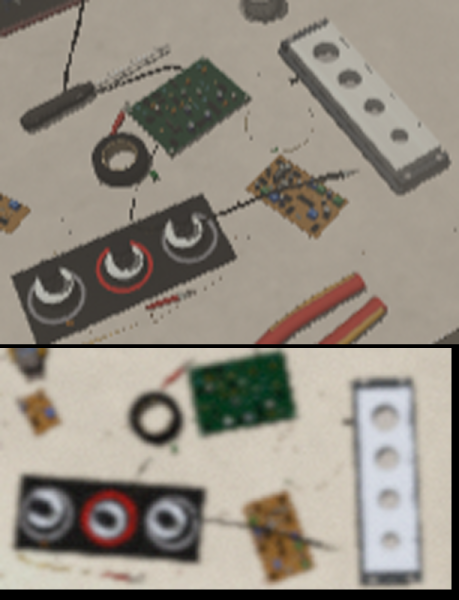

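The crop confirms the middle plug is the one inside the red ring, with its neighbours in grey rings. The gauge's smallest hole is the one nearest the robot. I'll move over the bench so the wrist camera gets two views.

```bash
python3 -m creep '[[-3,-3,-0.1,0,0,5,8.5],[-7,-7,-0.3,0,0,12,8.5],[-11,-10.5,-0.5,0,0,19,8.5],[-14.5,-14,-0.6,0,0,26,8.5],[-18,-17.5,-0.7,0,0,33,8.5],[-21.5,-21,-0.8,0,0,40,8.5],[-25,-24.5,-1,0,0,46,8.5],[-28.5,-28,-1.1,0,0,52,8.5],[-32,-31.5,-1.2,0,0,58,8.5],[-35.5,-35,-1.4,0,0,64,8.5],[-39,-38.5,-1.6,0,0,69,8.5],[-42.5,-42,-1.7,0,0,73,8.5],[-46,-45,-1.8,0,0,77,8.5],[-48.5,-47.5,-2,0,0,80,8.5],[-49.5,-48.4,-2,0,0,80,8.5],[-49.5,-48.4,-2,0,0,80,8.5],[-49.5,-48.4,-2,0,0,80,8.5]]'
python3 - <<'E'
from h import *
im=bot.capture("wrist");cv2.imwrite("pics/w1.png",im[:,:,::-1]);c=bot.calibration("wrist");np.save("w1K.npy",c["camera_matrix"]);np.save("w1T.npy",c["T"]);s=bot.state();print(s["tool_pos"],s["tool_rot"],s["wrist_force"],s["time_s"])
E
```

```text
time_s: 1.85
tool_pos: [0.5187, 0.0522, 0.2508]
tool_rot: [[0.05, 0.999, -0.002], [0.999, -0.05, 0.001], [0.001, -0.002, -1.0]]
wrist_force: [0.3, 0.6, 0.2]
width: 0.0848
gripper_force: 0.0
[0.5185698  0.05281076 0.25083081] [[ 0.048604    0.9988162  -0.00196096]
 [ 0.99881707 -0.048601    0.00154947]
 [ 0.00145233 -0.00203395 -0.99999688]] [-0.17969489 -0.01793809 -0.72212533] 1.9
```

View pics/w1.png

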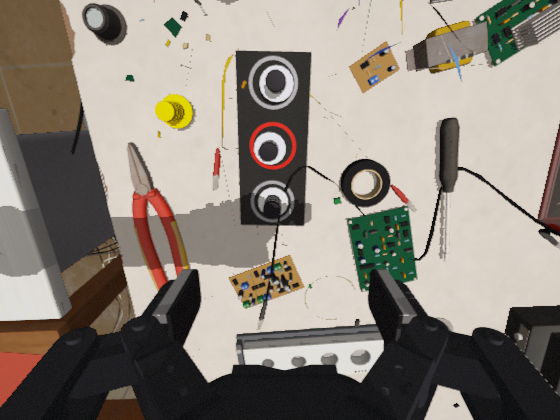

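Wrist view 1: the red-ring plug is at (270,148), with its neighbours at (273,82) and (272,203). The gauge is partly hidden at the bottom, around (310,350). I'll shift 13 cm for a second view that shows both.

```bash
python3 -m creep '[[-3.5,0.4,0,0,0,0,8.5],[-7,0.8,0,0,0,0,8.5],[-10.5,1.2,0,0,0,0,8.5],[-13,1.6,0,0,0,0,8.5],[-13,1.6,0,0,0,0,8.5],[-13,1.6,0,0,0,0,8.5]]'
python3 - <<'E'
from h import *
c=bot.calibration("wrist");im=bot.capture("wrist");cv2.imwrite("pics/w2.png",im[:,:,::-1]);np.save("w2K.npy",c["camera_matrix"]);np.save("w2T.npy",c["T"]);s=bot.state();print(s["tool_pos"],s["qvel"].max(),s["time_s"])
E
```

```text
time_s: 2.5
tool_pos: [0.5286, -0.0781, 0.2511]
tool_rot: [[0.05, 0.999, -0.001], [0.999, -0.05, 0.002], [0.002, -0.001, -1.0]]
wrist_force: [0.0, -0.2, -0.1]
width: 0.0848
gripper_force: 0.0
[ 0.52872074 -0.07729168  0.25106275] 0.004172973187474201 2.55
```

View pics/w2.png

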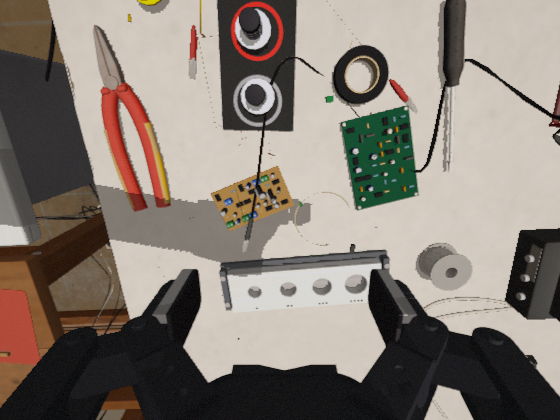

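Wrist view 2: the red-ring plug's grip top is at (250,18) and its collar at about (255,30). The strip holes are at (254,292), (288,289), (322,286) and (356,283), smallest on the left. Now I'll measure from the two views.

```bash
cat > m.py <<'E'
from h import *
C={n:dict(camera_matrix=np.load(n+"K.npy"),T=np.load(n+"T.npy")) for n in("w1","w2")}
def blobs(n,box,lo,kind):
    x0,y0,x1,y1=box;im=cv2.imread(f"pics/{n}.png")[y0:y1,x0:x1]
    im=cv2.resize(im,None,fx=4,fy=4,interpolation=cv2.INTER_CUBIC);hsv=cv2.cvtColor(im,cv2.COLOR_BGR2HSV)
    if kind=="white":m=((hsv[...,2]>lo)&(hsv[...,1]<60))
    if kind=="dark":m=hsv[...,2]<lo
    if kind=="red":m=(((hsv[...,0]<8)|(hsv[...,0]>172))&(hsv[...,1]>130)&(hsv[...,2]>80))
    cs,_=cv2.findContours(m.astype(np.uint8),cv2.RETR_CCOMP,cv2.CHAIN_APPROX_NONE)
    f=lambda p:(np.array(p)+.5)/4-.5+np.array([x0,y0])
    return [(c,f,cv2.contourArea(c)/16) for c in cs]
if __name__=="__main__":
    for nm,boxes in dict(P={"w1":(240,115,305,180),"w2":(222,0,292,68)}).items():
        for kind,lo in(("red",0),("white",150),("white",120)):
            obs=[]
            for n,b in boxes.items():
                l=sorted(blobs(n,b,lo,kind),key=lambda t:-t[2])[0];h=cv2.convexHull(l[0])
                e=cv2.fitEllipse(h);ctr=l[1](e[0]);obs.append((C[n],*ctr))
                print(kind,lo,n,ctr.round(1),(np.array(e[1])/4).round(1),onz(C[n],*ctr,.003 if kind=="red" else .021).round(4))
            print(" tri",tri(obs).round(4))
    for n,b in(("w2",(215,245,395,315)),("w1",(232,320,395,378))):
        for lo in(90,130):
            for c,f,a in blobs(n,b,lo,"dark"):
                if 40<a<600 and len(c)>20:
                    e=cv2.fitEllipse(c);ctr=f(e[0])
                    if min(e[1])/max(e[1])>.55: print(n,lo,round(a),ctr.round(1),(np.array(e[1])/4).round(1),onz(C[n],*ctr,.03).round(4))
        for c,f,a in sorted(blobs(n,b,140,"white"),key=lambda t:-t[2])[:1]:
            r=cv2.minAreaRect(c);print("strip",n,round(a),[onz(C[n],*f(p),.03).round(4).tolist() for p in cv2.boxPoints(r)])
E
python3 m.py
```

```text
red 0 w1 [272.4 145.2] [47.6 48.6] [0.5047 0.0957 0.003 ]
red 0 w2 [256.6  30.8] [53.2 60.5] [0.5049 0.0955 0.003 ]
 tri [0.5048 0.0956 0.0024]
white 150 w1 [269.4 147.9] [32.1 32.8] [0.5016 0.0943 0.021 ]
white 150 w2 [252.6  28.5] [35.9 40.7] [0.5019 0.0937 0.021 ]
 tri [0.5016 0.0941 0.0192]
white 120 w1 [269.5 147.8] [32.3 33.2] [0.5017 0.0945 0.021 ]
white 120 w2 [252.7  28.5] [36.3 41.3] [0.502  0.0937 0.021 ]
 tri [0.5017 0.0942 0.0187]
w2 130 67 [254.3 292.4] [ 7.9 12.8] [ 0.4774 -0.2369  0.03  ]
w2 130 89 [288.1 290.4] [ 9.4 15.6] [ 0.5258 -0.2361  0.03  ]
w2 130 108 [322.4 287.9] [11.7 17.4] [ 0.5747 -0.2345  0.03  ]
w2 130 141 [356.9 285.2] [13.9 20. ] [ 0.6236 -0.2325  0.03  ]
strip w2 6843 [[0.4162, -0.2714, 0.03], [0.4273, -0.1826, 0.03], [0.6557, -0.1941, 0.03], [0.6604, -0.2836, 0.03]]
w1 130 146 [360.8 357.9] [11.3 19.6] [ 0.6232 -0.2315  0.03  ]
strip w1 2962 [[0.4413, -0.2049, 0.03], [0.6556, -0.1964, 0.03], [0.6639, -0.2696, 0.03], [0.4385, -0.2797, 0.03]]
```

The plug is at (0.502, 0.094), with its collar height matching. The shading inside the holes biases their centres, so I'll take a view from straight above the gauge.

```bash
python3 -m creep '[[-4,0.5,0,0,0,0,8.5],[-8,1.1,0,0,0,0,8.5],[-12,1.6,0,0,0,0,8.5],[-16,2.2,0,0,0,0,8.5],[-20,2.7,0,0,0,0,8.5],[-23.9,3.3,0,0,0,0,8.5],[-23.9,3.3,0,0,0,0,8.5],[-23.9,3.3,0,0,0,0,8.5]]'
python3 - <<'E'
from h import *
c=bot.calibration("wrist");im=bot.capture("wrist");cv2.imwrite("pics/w3.png",im[:,:,::-1]);np.save("w3K.npy",c["camera_matrix"]);np.save("w3T.npy",c["T"]);s=bot.state();print(s["tool_pos"],s["time_s"])
cr=im[60:190,170:390,::-1];cv2.imwrite("pics/w3c.png",cv2.resize(cr,None,fx=3.5,fy=3.5,interpolation=cv2.INTER_CUBIC))
E
```

```text
time_s: 3.35
tool_pos: [0.55, -0.3189, 0.2507]
tool_rot: [[0.051, 0.999, -0.001], [0.999, -0.051, 0.002], [0.002, -0.001, -1.0]]
wrist_force: [0.5, 1.3, 0.5]
width: 0.0849
gripper_force: 0.0
[ 0.55045441 -0.31759054  0.25074544] 3.4
```

View pics/w3c.png

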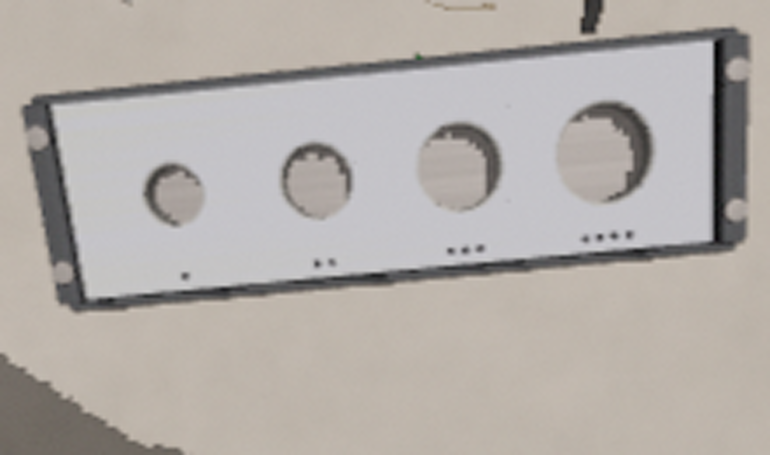

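The crop shows the four holes clearly (1 dot on the left) and a dark gap only at the right end stop. I'll separate the strip by its bluish colour.

Run:
```python
from h import *
c=dict(camera_matrix=np.load("w3K.npy"),T=np.load("w3T.npy"))
x0,y0=165,55;im=cv2.imread("pics/w3.png")[y0:195,x0:395]
im=cv2.resize(im,None,fx=4,fy=4,interpolation=cv2.INTER_CUBIC).astype(int)
f=lambda p:(np.array(p)+.5)/4-.5+np.array([x0,y0])
d=im[...,0]-im[...,2];br=im.sum(2)/3
H=[]
m=((d>-3)&(br>150)).astype(np.uint8)
cs,h=cv2.findContours(m,cv2.RETR_CCOMP,cv2.CHAIN_APPROX_NONE)
big=max(cs,key=cv2.contourArea);r=cv2.minAreaRect(big)
print("strip",[onz(c,*f(p),.03).round(4).tolist() for p in cv2.boxPoints(r)])
for q,hh in zip(cs,h[0]):
    if hh[3]>=0 and cv2.contourArea(q)>16*80:
        e=cv2.fitEllipse(cv2.convexHull(q));P=onz(c,*f(e[0]),.03);H.append(P)
        t,sz=f(e[0]),np.array(e[1])/4;Z=c["T"][2,3]-.03
        print(t.round(1),sz.round(1),"mm",(sz*Z/.95/295.7*1000).round(1),P.round(4))
H=np.array(sorted(H,key=lambda p:p[0]));print(np.diff(H,axis=0).round(4))
v=(H[0]-H[-1])[:2];print("gauge y dir",v/np.linalg.norm(v),np.degrees(np.arctan2(v[1],v[0])))
# bed+strip outline: non-bench (dark or bluish)
m2=((d>-3)|(br<110)).astype(np.uint8);m2=cv2.morphologyEx(m2,cv2.MORPH_OPEN,np.ones((25,25)))
cs,_=cv2.findContours(m2,cv2.RETR_EXTERNAL,cv2.CHAIN_APPROX_NONE);q=max(cs,key=cv2.contourArea)
r=cv2.minAreaRect(q)
bp=[f(p) for p in cv2.boxPoints(r)];print("bed ",[onz(c,*p,.024).round(4).tolist() for p in bp],np.mean([onz(c,*p,.024) for p in bp],0))
# plug grasp move from the present pose
s=bot.state();R=s["tool_rot"];print("tool",s["tool_pos"],R[:,0])
```

```text
strip [[0.4413, -0.2053, 0.03], [0.6555, -0.1976, 0.03], [0.6646, -0.2596, 0.03], [0.4378, -0.2689, 0.03]]
[218.9 115.2] [18.  19.6] mm [23.4 25.4] [ 0.4774 -0.2357  0.03  ]
[259.8 111.3] [21.6 22.8] mm [28.  29.6] [ 0.5256 -0.2338  0.03  ]
[300.9 107.3] [25.2 26.7] mm [32.7 34.6] [ 0.5736 -0.2318  0.03  ]
[342.4 103.2] [28.5 30.9] mm [37.  40.1] [ 0.6216 -0.2299  0.03  ]
[[0.0482 0.0019 0.    ]
 [0.048  0.002  0.    ]
 [0.0481 0.002  0.    ]]
gauge y dir [-0.9991872  -0.04031048] -177.68975364235445
bed  [[0.4319, -0.2024, 0.024], [0.6661, -0.1935, 0.024], [0.6772, -0.2636, 0.024], [0.4276, -0.2745, 0.024]] [ 0.55069491 -0.23348588  0.024     ]
tool [ 0.55045441 -0.31759054  0.25074544] [0.04860429 0.9988142  0.00279683]
```

The spacing of 48.1 mm and the straight row check out. Hole 1 is at (0.4774, -0.2357) and the row runs along (0.9992, 0.0403). Next I'll move above the plug.

```bash
python3 -m creep '[[4,-0.7,0.5,0,0,0,7],[8.5,-1.4,1,0,0,0,7],[13,-2.2,2,0,0,0,7],[17.5,-2.9,3,0,0,0,7],[22,-3.7,4,0,0,0,7],[26.5,-4.5,5,0,0,0,7],[31,-5.2,7,0,0,0,7],[35.5,-6,9,0,0,0,7],[39,-6.6,11,0,0,0,7],[40.9,-6.9,13,0,0,0,7],[40.9,-6.9,13,0,0,0,7],[40.9,-6.9,13,0,0,0,7]]'
python3 - <<'E'
from h import *
c=bot.calibration("wrist");im=bot.capture("wrist");s=bot.state();R=s["tool_rot"];p=s["tool_pos"];cv2.imwrite("pics/w4.png",im[:,:,::-1])
print(p,R[:,2]);t=np.array([.5017,.0942,.026]);print("cm",(R.T@(t-p)*100).round(2))
E
```

```text
time_s: 4.6
tool_pos: [0.5012, 0.0927, 0.1216]
tool_rot: [[0.049, 0.999, -0.0], [0.999, -0.049, 0.0], [0.0, -0.0, -1.0]]
wrist_force: [0.7, -1.1, 0.2]
width: 0.0699
gripper_force: 0.0
[0.50208494 0.09122821 0.12226845] [ 1.54237444e-03 -3.41116137e-04 -9.99998752e-01]
cm [ 0.3  -0.07  9.63]
```

View pics/w4.png

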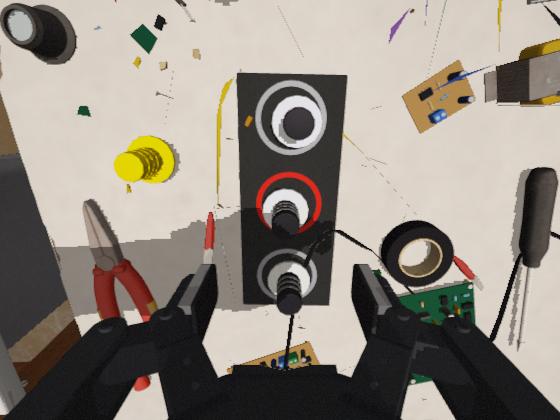

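The red-ring plug at (285,205) is centred between the fingers, with its neighbours clear. I'll descend and grip.

```bash
python3 -m creep '[[0.2,0,3,0,0,0,7],[0.2,0,6,0,0,0,7],[0.2,0,8.5,0,0,0,7],[0.2,0,9.6,0,0,0,7],[0.2,0,9.6,0,0,0,7],[0.2,0,9.6,0,0,0,1.5],[0.2,0,9.6,0,0,0,1.5],[0.2,0,9.6,0,0,0,1.5],[0.2,0,9.6,0,0,0,1.5],[0.2,0,9.6,0,0,0,1.5],[0.2,0,9.6,0,0,0,1.5],[0.2,0,9.6,0,0,0,1.5]]' 60
```

```text
time_s: 5.85
tool_pos: [0.5026, 0.0935, 0.0265]
tool_rot: [[0.052, 0.999, 0.002], [0.999, -0.052, 0.001], [0.001, 0.002, -1.0]]
wrist_force: [-1.3, 0.2, 6.6]
width: 0.0205
gripper_force: 58.4
```

```bash
python3 -m creep '[[0,0,-2,0,0,0,1.5],[0,0,-4,0,0,0,1.5],[0,0,-6,0,0,0,1.5],[0,0,-7.5,0,0,0,1.5],[0,0,-7.5,0,0,0,1.5],[0,0,-7.5,0,0,0,1.5]]'
python3 - <<'E'
from h import *
s=bot.state();R=s["tool_rot"];p=s["tool_pos"];print(p,R[:,2],s["wrist_force"],s["width"],s["moment"])
t=np.array([.4774,-.2357,.085]);print("cm",(R.T@(t-p)*100).round(2),"rot",np.degrees(np.arctan2(R[1,1],R[0,1])))
E
```

```text
time_s: 6.45
tool_pos: [0.5016, 0.0936, 0.1002]
tool_rot: [[0.052, 0.999, -0.0], [0.999, -0.052, 0.0], [0.0, -0.0, -1.0]]
wrist_force: [-0.4, 0.3, -0.8]
width: 0.0205
gripper_force: 58.7
[0.50158108 0.09363864 0.10017309] [-1.09335534e-04  1.85495435e-04 -9.99999977e-01] [-0.42346181  0.2684099  -0.81102158] 0.020507197538265555 [-0.04166537  0.01040369 -0.03059555]
cm [-33.02  -0.71   1.51] rot -2.970105533334614
```

```bash
python3 -m creep '[[-3,-0.1,0,0,0,-0.5,1.5],[-7,-0.2,0,0,0,-1,1.5],[-11,-0.3,0,0,0,-2,1.5],[-15,-0.4,0,0,0,-3,1.5],[-19,-0.5,0,0,0,-4,1.5],[-23,-0.5,0,0,0,-5,1.5],[-27,-0.6,0,0,0,-5.3,1.5],[-30.5,-0.7,0,0,0,-5.3,1.5],[-32.5,-0.7,0.5,0,0,-5.3,1.5],[-33,-0.7,1.5,0,0,-5.3,1.5],[-33,-0.7,1.5,0,0,-5.3,1.5],[-33,-0.7,1.5,0,0,-5.3,1.5],[-33,-0.7,1.5,0,0,-5.3,1.5]]'
cat > st.py <<'E'
from h import *
H1=np.array([.4774,-.2357]);gx=np.array([.9992,.0403]);gl=np.array([-.0403,.9992])
ps=[];fs=[]
for i in range(1):
    s=bot.state();p=s["tool_pos"];R=s["tool_rot"];d=p[:2]-H1
print("along(toward big) mm",(d@gx*1e3).round(2),"lateral",(d@gl*1e3).round(2),"z",p[2].round(4),"F",s["wrist_force"].round(1),"M",s["moment"].round(2),"rot",np.degrees(np.arctan2(R[1,1],R[0,1])).round(2),"tilt",R[:2,2].round(3),s["width"].round(4),s["time_s"])
E
python3 st.py
```

```text
time_s: 7.75
tool_pos: [0.4781, -0.2335, 0.085]
tool_rot: [[-0.043, 0.999, -0.001], [0.999, 0.043, 0.002], [0.002, -0.001, -1.0]]
wrist_force: [-0.9, 0.9, 0.2]
width: 0.0202
gripper_force: 58.7Traceback (most recent call last):
  File "st.py", line 6, in <module>
    print("along(toward big) mm",(d@gx*1e3).round(2),"lateral",(d@gl*1e3).round(2),"z",p[2].round(4),"F",s["wrist_force"].round(1),"M",s["moment"].round(2),"rot",np.degrees(np.arctan2(R[1,1],R[0,1])).round(2),"tilt",R[:2,2].round(3),s["width"].round(4),s["time_s"])
                                                                                                                                                                                                                                         ^^^^^^^^^^^^^^^^
AttributeError: 'float' object has no attribute 'round'
```

```bash
sed -i 's/s\["width"\].round(4)/round(s["width"],4)/' st.py; python3 -m creep '[[0,0,1,0,0,0,1.5],[0,0,2,0,0,0,1.5],[0,0,2.7,0,0,0,1.5],[0,0,2.8,0,0,0,1.5],[0,0,2.8,0,0,0,1.5]]' >/dev/null; python3 st.py
```

```text
along(toward big) mm 0.01 lateral -0.03 z 0.0569 F [ 1.2 -0.3 -0.1] M [-0.03 -0.02 -0.01] rot 2.3 tilt [-0.001  0.   ] 0.0204 8.25
```

```bash
python3 -m creep '[[-0.05,0,0.2,0,0,0,1.5],[-0.05,0,0.3,0,0,0,1.5],[-0.05,0,0.35,0,0,0,1.5],[-0.05,0,0.4,0,0,0,1.5],[-0.05,0,0.4,0,0,0,1.5]]' >/dev/null; python3 st.py
```

```text
along(toward big) mm 0.32 lateral -0.64 z 0.0534 F [-0.3 -1.2 -0.6] M [ 0.02 -0.03 -0.  ] rot 2.31 tilt [ 0. -0.] 0.0201 8.75
```

```bash
python3 -m creep '[[0,0,0.05,0,0,0,1.5],[0,0,0.1,0,0,0,1.5],[0,0,0.1,0,0,0,1.5]]' >/dev/null; python3 st.py;python3 -m creep '[[0,0,0.05,0,0,0,1.5],[0,0,0.1,0,0,0,1.5],[0,0,0.1,0,0,0,1.5]]' >/dev/null; python3 st.py
```

```text
along(toward big) mm 0.32 lateral -0.71 z 0.0527 F [-0.8 -0.3  4.1] M [0.11 0.19 0.02] rot 2.3 tilt [ 0. -0.] 0.0205 9.05
along(toward big) mm 0.31 lateral -0.69 z 0.052 F [-2.   0.6  7. ] M [ 0.19  0.33 -0.02] rot 2.3 tilt [ 0. -0.] 0.0206 9.35
```

Pressed on hole 1 at 7 N with no drop. I'll feel ±3 mm along the row.

```bash
python3 -m creep '[[0,0.1,0,0,0,0,1.5],[0,0.2,0,0,0,0,1.5],[0,0.3,0,0,0,0,1.5],[0,0.3,0,0,0,0,1.5]]' >/dev/null; python3 st.py;python3 -m creep '[[0,-0.1,0,0,0,0,1.5],[0,-0.2,0,0,0,0,1.5],[0,-0.3,0,0,0,0,1.5],[0,-0.4,0,0,0,0,1.5],[0,-0.5,0,0,0,0,1.5],[0,-0.6,0,0,0,0,1.5],[0,-0.6,0,0,0,0,1.5]]'  >/dev/null; python3 st.py
```

```text
along(toward big) mm 0.57 lateral -0.7 z 0.0517 F [-4.5  0.1  9.1] M [ 0.09  1.19 -0.02] rot 2.25 tilt [-0.005  0.001] 0.0205 9.75
along(toward big) mm 0.09 lateral -0.75 z 0.0524 F [2.1 1.2 3.9] M [ 0.32 -0.51  0.02] rot 2.35 tilt [ 0.006 -0.001] 0.0201 10.45
```

No entry at hole 1, which is expected since every shank is at least 22 mm. I'll lift and go on to hole 2.

```bash
python3 -m creep '[[0,0,-0.5,0,0,0,1.5],[0,0.3,-1,0,0,0,1.5],[0,2,-1,0,0,0,1.5],[0,4,-1,0,0,0,1.5],[0,5.11,-1,0,0,0,1.5],[0,5.11,-1,0,0,0,1.5],[0,5.11,-1,0,0,0,1.5],[0,5.11,-1,0,0,0,1.5]]' >/dev/null; python3 st.py
```

```text
along(toward big) mm 46.8 lateral -0.76 z 0.0611 F [ 0.   0.2 -1. ] M [-0.01  0.   -0.02] rot 2.25 tilt [-0.002  0.   ] 0.0204 11.25
```

```bash
python3 -m creep '[[0,0,0.2,0,0,0,1.5],[0,0,0.4,0,0,0,1.5],[0,0,0.5,0,0,0,1.5]]' >/dev/null; python3 st.py
```

```text
along(toward big) mm 47.87 lateral -0.57 z 0.0561 F [-0.   0.7 -0.7] M [-0.02  0.01  0.01] rot 2.29 tilt [-0.001  0.   ] 0.0203 11.55
```

Settled at 47.9 mm. I'll press in small steps.

```bash
python3 -m creep '[[0,0.03,0.1,0,0,0,1.5],[0,0.03,0.2,0,0,0,1.5],[0,0.03,0.3,0,0,0,1.5],[0,0.03,0.35,0,0,0,1.5],[0,0.03,0.35,0,0,0,1.5]]' >/dev/null; python3 st.py; python3 -m creep '[[0,0,0.05,0,0,0,1.5],[0,0,0.1,0,0,0,1.5],[0,0,0.1,0,0,0,1.5]]' >/dev/null; python3 st.py
```

```text
along(toward big) mm 48.66 lateral -0.61 z 0.0531 F [ 0.1 -0.2  2.1] M [ 0.12  0.11 -0.01] rot 2.31 tilt [0. 0.] 0.0202 12.05
along(toward big) mm 48.65 lateral -0.63 z 0.0524 F [-1.3  0.9  5.1] M [0.24 0.33 0.02] rot 2.3 tilt [0. 0.] 0.0201 12.35
```

```bash
python3 -m creep '[[0,0.1,-0.05,0,0,0,1.5],[0,0.2,-0.05,0,0,0,1.5],[0,0.2,-0.05,0,0,0,1.5]]' >/dev/null; python3 st.py; python3 -m creep '[[0,0.1,0,0,0,0,1.5],[0,0.2,0,0,0,0,1.5],[0,0.2,0,0,0,0,1.5]]' >/dev/null; python3 st.py; python3 -m creep '[[0,-0.1,0,0,0,0,1.5],[0,-0.2,0,0,0,0,1.5],[0,-0.3,0,0,0,0,1.5],[0,-0.4,0,0,0,0,1.5],[0,-0.4,0,0,0,0,1.5]]' >/dev/null; python3 st.py;  python3 -m creep '[[0,-0.1,0,0,0,0,1.5],[0,-0.2,0,0,0,0,1.5],[0,-0.3,0,0,0,0,1.5],[0,-0.4,0,0,0,0,1.5],[0,-0.4,0,0,0,0,1.5]]' >/dev/null; python3 st.py
```

```text
along(toward big) mm 49.73 lateral -0.75 z 0.0524 F [-2.4  0.8  5.4] M [ 0.09  0.74 -0.04] rot 2.29 tilt [-0.002  0.   ] 0.0203 12.65
along(toward big) mm 51.67 lateral -0.92 z 0.0525 F [-3.8 -0.4  6.2] M [0.04 0.71 0.04] rot 2.28 tilt [-0.002 -0.   ] 0.0208 12.95
along(toward big) mm 50.19 lateral -0.91 z 0.0527 F [ 2.5 -0.   3.6] M [ 0.01 -0.66 -0.01] rot 2.33 tilt [ 0.003 -0.001] 0.0203 13.45
along(toward big) mm 44.81 lateral -0.77 z 0.0525 F [3.4 0.7 4.9] M [-0.02 -0.72  0.03] rot 2.3 tilt [ 0.001 -0.   ] 0.0201 13.95
```

The plug slid freely from 44.8 to 51.7 mm with no drop. To allow for lateral error I'll sweep again at +1 mm and −1 mm.

```bash
python3 -m creep '[[0.1,0.1,0.02,0,0,0,1.5],[0.1,0.2,0.02,0,0,0,1.5],[0.1,0.2,0.02,0,0,0,1.5]]' >/dev/null; python3 st.py; for i in 1 2; do python3 -m creep '[[0,0.1,0,0,0,0,1.5],[0,0.2,0,0,0,0,1.5],[0,0.2,0,0,0,0,1.5]]' >/dev/null; python3 st.py; done; python3 -m creep '[[-0.1,0,0,0,0,0,1.5],[-0.2,0,0,0,0,0,1.5],[-0.2,0,0,0,0,0,1.5]]'>/dev/null; python3 st.py; for i in 1 2; do python3 -m creep '[[0,-0.1,0,0,0,0,1.5],[0,-0.2,0,0,0,0,1.5],[0,-0.2,0,0,0,0,1.5]]' >/dev/null; python3 st.py; done
```

```text
along(toward big) mm 44.93 lateral -0.63 z 0.0522 F [-0.1 -1.2  6.4] M [-0.25 -0.1   0.01] rot 2.25 tilt [-0.003 -0.001] 0.0204 14.25
along(toward big) mm 45.11 lateral -0.66 z 0.0519 F [-2.4 -1.7  7.9] M [-0.23  0.53 -0.01] rot 2.22 tilt [-0.006 -0.   ] 0.0205 14.55
along(toward big) mm 45.33 lateral -0.59 z 0.0517 F [-4.6 -1.7  8.9] M [-0.28  1.05 -0.01] rot 2.19 tilt [-0.01   0.001] 0.02 14.85
along(toward big) mm 45.39 lateral -0.79 z 0.0516 F [-3.9  0.8 10.1] M [0.21 1.05 0.01] rot 2.23 tilt [-0.01   0.004] 0.0206 15.15
along(toward big) mm 45.19 lateral -0.79 z 0.0519 F [-2.1 -0.2  8. ] M [ 0.15  0.47 -0.  ] rot 2.26 tilt [-0.007  0.003] 0.0205 15.45
along(toward big) mm 45.02 lateral -0.8 z 0.0521 F [0.2 0.9 7.3] M [ 0.2  -0.1  -0.03] rot 2.3 tilt [-0.003  0.002] 0.0202 15.75
```

Pressing above 6 N makes it stick, so I'll lift and poke at points off to the side instead.

```bash
python3 -m creep '[[0,0,-0.25,0,0,0,1.5],[0.15,0.2,-0.25,0,0,0,1.5],[0.15,0.3,-0.25,0,0,0,1.5],[0.15,0.3,-0.25,0,0,0,1.5],[0.15,0.3,-0.25,0,0,0,1.5]]' >/dev/null; python3 st.py
```

```text
along(toward big) mm 49.02 lateral 0.22 z 0.054 F [ 0.   0.1 -0.2] M [-0.02  0.02 -0.03] rot 2.31 tilt [-0.002  0.001] 0.0205 16.25
```

```bash
python3 -m creep '[[0,0,0.08,0,0,0,1.5],[0,0,0.13,0,0,0,1.5],[0,0,0.13,0,0,0,1.5]]' >/dev/null; python3 st.py; for i in 1 2; do python3 -m creep '[[0,-0.1,0,0,0,0,1.5],[0,-0.2,0,0,0,0,1.5],[0,-0.2,0,0,0,0,1.5]]' >/dev/null; python3 st.py; done;  python3 -m creep '[[0,0,-0.12,0,0,0,1.5],[-0.15,0.3,-0.12,0,0,0,1.5],[-0.2,0.4,-0.12,0,0,0,1.5],[-0.2,0.4,-0.12,0,0,0,1.5],[-0.2,0.4,-0.04,0,0,0,1.5],[-0.2,0.4,0,0,0,0,1.5],[-0.2,0.4,0,0,0,0,1.5]]'>/dev/null; python3 st.py; for i in 1 2; do python3 -m creep '[[0,-0.1,0,0,0,0,1.5],[0,-0.2,0,0,0,0,1.5],[0,-0.2,0,0,0,0,1.5]]' >/dev/null; python3 st.py; done
```

```text
along(toward big) mm 49.36 lateral -0.05 z 0.0533 F [-0.5 -0.1 -0.1] M [0.07 0.19 0.07] rot 2.3 tilt [-0.001  0.   ] 0.0204 16.55
along(toward big) mm 47.73 lateral -0.19 z 0.0534 F [ 0.1  0.7 -0.4] M [-0.07 -0.06 -0.01] rot 2.3 tilt [ 0. -0.] 0.0201 16.85
along(toward big) mm 45.51 lateral -0.15 z 0.0534 F [-0.7 -1.   0.2] M [-0.04 -0.11  0.06] rot 2.3 tilt [-0. -0.] 0.0207 17.15
along(toward big) mm 49.58 lateral -2.1 z 0.0534 F [0.  0.5 0.4] M [ 0.    0.08 -0.03] rot 2.31 tilt [-0. -0.] 0.0201 17.85
along(toward big) mm 47.57 lateral -2.14 z 0.0534 F [1.1 0.8 0.3] M [-0.05 -0.05  0.02] rot 2.3 tilt [ 0. -0.] 0.0204 18.15
along(toward big) mm 45.52 lateral -2.12 z 0.0534 F [1.1 1.  0.2] M [-0.01 -0.07  0.03] rot 2.3 tilt [-0. -0.] 0.0201 18.45
```

That was barely touching, so I'll repeat about 0.7 mm deeper for around 4 N.

```bash
python3 -m creep '[[0.05,0.05,0.03,0,0,0,1.5],[0.05,0.1,0.07,0,0,0,1.5],[0.05,0.1,0.07,0,0,0,1.5]]' >/dev/null; python3 st.py; for i in 1 2; do python3 -m creep '[[0,0.1,0,0,0,0,1.5],[0,0.2,0,0,0,0,1.5],[0,0.2,0,0,0,0,1.5]]' >/dev/null; python3 st.py; done;  python3 -m creep '[[0,0,-0.12,0,0,0,1.5],[0.1,0,-0.12,0,0,0,1.5],[0.18,0,-0.12,0,0,0,1.5],[0.18,0,-0.12,0,0,0,1.5],[0.18,0,-0.05,0,0,0,1.5],[0.18,0,0,0,0,0,1.5],[0.18,0,0,0,0,0,1.5]]'>/dev/null; python3 st.py; for i in 1 2; do python3 -m creep '[[0,-0.1,0,0,0,0,1.5],[0,-0.2,0,0,0,0,1.5],[0,-0.2,0,0,0,0,1.5]]' >/dev/null; python3 st.py; done
```

```text
along(toward big) mm 45.69 lateral -2.0 z 0.0527 F [-2.9 -0.7  3.5] M [-0.15  0.56  0.01] rot 2.27 tilt [-0.002 -0.   ] 0.0203 18.75
along(toward big) mm 48.6 lateral -1.59 z 0.0527 F [-2.4 -0.7  4.2] M [-0.12  0.58 -0.02] rot 2.31 tilt [-0. -0.] 0.0201 19.05
along(toward big) mm 50.79 lateral -1.46 z 0.0527 F [-2.9  0.6  3.8] M [-0.1   0.62  0.01] rot 2.32 tilt [0. 0.] 0.0202 19.35
along(toward big) mm 51.17 lateral 0.65 z 0.0529 F [-0.2  1.   3.1] M [ 0.36 -0.09 -0.02] rot 2.33 tilt [0.001 0.001] 0.0207 20.05
along(toward big) mm 49.28 lateral -0.23 z 0.053 F [1.3 1.3 2.8] M [ 0.14 -0.41 -0.02] rot 2.3 tilt [ 0.002 -0.001] 0.0207 20.35
along(toward big) mm 46.84 lateral -0.31 z 0.0529 F [ 2.  -0.4  3.9] M [-0.04 -0.49 -0.02] rot 2.29 tilt [ 0.001 -0.001] 0.0199 20.65
```

Hole 2 refuses it. On to hole 3.

```bash
python3 -m creep '[[0,0,-0.4,0,0,0,1.5],[-0.03,0.5,-0.8,0,0,0,1.5],[-0.03,2,-0.8,0,0,0,1.5],[-0.03,4,-0.8,0,0,0,1.5],[-0.03,4.95,-0.8,0,0,0,1.5],[-0.03,4.95,-0.8,0,0,0,1.5],[-0.03,4.95,-0.5,0,0,0,1.5],[-0.03,4.95,-0.3,0,0,0,1.5],[-0.03,4.95,-0.3,0,0,0,1.5]]' >/dev/null; python3 st.py
```

```text
along(toward big) mm 94.72 lateral -0.15 z 0.0551 F [ 1.  -0.4 -0.2] M [ 0.05  0.03 -0.02] rot 2.25 tilt [-0.002  0.001] 0.0205 21.55
```

```bash
python3 -m creep '[[-0.03,0.1,0,0,0,0,1.5],[-0.03,0.1,0.1,0,0,0,1.5],[-0.03,0.1,0.2,0,0,0,1.5],[-0.03,0.1,0.25,0,0,0,1.5],[-0.03,0.1,0.25,0,0,0,1.5]]' >/dev/null; python3 st.py
```

```text
along(toward big) mm 97.19 lateral -0.47 z 0.0533 F [-0.8 -0.5  0.9] M [ 0.03  0.01 -0.02] rot 2.3 tilt [ 0. -0.] 0.0204 22.05
```

```bash
python3 -m creep '[[0,-0.1,0,0,0,0,1.5],[0,-0.1,0.05,0,0,0,1.5],[0,-0.1,0.1,0,0,0,1.5],[0,-0.1,0.1,0,0,0,1.5]]' >/dev/null; python3 st.py;  python3 -m creep '[[0,0.1,-0.02,0,0,0,1.5],[0,0.2,-0.02,0,0,0,1.5],[0,0.2,-0.02,0,0,0,1.5]]' >/dev/null; python3 st.py; python3 -m creep '[[0,0.1,0,0,0,0,1.5],[0,0.2,0,0,0,0,1.5],[0,0.2,0,0,0,0,1.5]]' >/dev/null; python3 st.py; for i in 1 2 3; do python3 -m creep '[[0,-0.1,0,0,0,0,1.5],[0,-0.2,0,0,0,0,1.5],[0,-0.25,0,0,0,0,1.5]]' >/dev/null; python3 st.py; done
```

```text
along(toward big) mm 96.65 lateral -0.47 z 0.0527 F [-0.4  0.8  3.7] M [ 0.17 -0.09  0.  ] rot 2.31 tilt [ 0.001 -0.   ] 0.0204 22.45
along(toward big) mm 96.83 lateral -0.52 z 0.0524 F [-3.5  0.1  6.4] M [0.14 0.65 0.02] rot 2.28 tilt [-0.003  0.   ] 0.0207 22.75
along(toward big) mm 97.96 lateral -0.64 z 0.0523 F [-4.4  0.9  5.9] M [ 0.07  0.87 -0.02] rot 2.27 tilt [-0.004  0.001] 0.0205 23.05
along(toward big) mm 97.7 lateral -0.62 z 0.0526 F [-1.1 -0.3  5.5] M [ 0.07  0.08 -0.02] rot 2.29 tilt [ 0. -0.] 0.0204 23.35
along(toward big) mm 96.74 lateral -0.6 z 0.0527 F [ 2.6 -0.7  3.6] M [-0.01 -0.61  0.04] rot 2.34 tilt [ 0.003 -0.001] 0.02 23.65
along(toward big) mm 93.16 lateral -0.54 z 0.0526 F [ 2.6 -0.6  4.2] M [ 0.02 -0.68  0.02] rot 2.31 tilt [ 0.001 -0.   ] 0.0209 23.95
```

```bash
python3 -m creep '[[0,0,-0.12,0,0,0,1.5],[0.1,0.1,-0.12,0,0,0,1.5],[0.12,0.1,-0.12,0,0,0,1.5],[0.12,0.1,-0.05,0,0,0,1.5],[0.12,0.1,0,0,0,0,1.5]]'>/dev/null; python3 st.py; for i in 1 2 ; do python3 -m creep '[[0,0.1,0,0,0,0,1.5],[0,0.2,0,0,0,0,1.5],[0,0.25,0,0,0,0,1.5]]' >/dev/null; python3 st.py; done; python3 -m creep '[[0,0,-0.12,0,0,0,1.5],[-0.1,0,-0.12,0,0,0,1.5],[-0.2,0,-0.12,0,0,0,1.5],[-0.2,0,-0.12,0,0,0,1.5],[-0.2,0,-0.05,0,0,0,1.5],[-0.2,0,0,0,0,0,1.5]]'>/dev/null; python3 st.py;  for i in 1 2 ; do python3 -m creep '[[0,-0.1,0,0,0,0,1.5],[0,-0.2,0,0,0,0,1.5],[0,-0.25,0,0,0,0,1.5]]' >/dev/null; python3 st.py; done
```

```text
along(toward big) mm 91.79 lateral 0.1 z 0.0522 F [-2.1 -0.6  6.8] M [-0.34  0.75 -0.  ] rot 2.25 tilt [-0.003 -0.   ] 0.0204 24.45
along(toward big) mm 93.46 lateral 0.52 z 0.0522 F [-3.7 -0.4  6.1] M [-0.23  1.    0.05] rot 2.25 tilt [-0.005  0.001] 0.0204 24.75
along(toward big) mm 95.72 lateral 0.89 z 0.0521 F [-4.2 -0.   6.5] M [-0.1   1.04  0.02] rot 2.26 tilt [-0.006  0.001] 0.0201 25.05
along(toward big) mm 98.68 lateral -0.39 z 0.0524 F [-2.9  1.3  5.9] M [ 0.52  0.54 -0.02] rot 2.34 tilt [-0.     0.001] 0.0202 25.65
along(toward big) mm 97.95 lateral -0.99 z 0.0528 F [1.2 1.2 2.9] M [ 0.4  -0.41  0.02] rot 2.35 tilt [ 0.004 -0.001] 0.0204 25.95
along(toward big) mm 94.41 lateral -2.02 z 0.0527 F [2.3 0.4 4. ] M [ 0.08 -0.58 -0.01] rot 2.29 tilt [ 0.002 -0.002] 0.0205 26.25
```

Hole 3 refuses it as well. On to hole 4.

```bash
python3 -m creep '[[0,0,-0.4,0,0,0,1.5],[0.15,0.5,-0.8,0,0,0,1.5],[0.15,2,-0.8,0,0,0,1.5],[0.15,4,-0.8,0,0,0,1.5],[0.15,5,-0.8,0,0,0,1.5],[0.15,5,-0.8,0,0,0,1.5],[0.15,5,-0.5,0,0,0,1.5],[0.15,5,-0.3,0,0,0,1.5],[0.15,5,-0.3,0,0,0,1.5],[0.15,5,-0.3,0,0,0,1.5]]' >/dev/null; python3 st.py
```

```text
along(toward big) mm 142.98 lateral 0.13 z 0.0552 F [-0.9 -0.2 -0.9] M [-0.   -0.03  0.01] rot 2.27 tilt [-0.001  0.   ] 0.0205 27.25
```

```bash
python3 -m creep '[[-0.06,0.07,0,0,0,0,1.5],[-0.06,0.07,0.1,0,0,0,1.5],[-0.06,0.07,0.2,0,0,0,1.5],[-0.06,0.07,0.25,0,0,0,1.5],[-0.06,0.07,0.3,0,0,0,1.5],[-0.06,0.07,0.3,0,0,0,1.5]]' >/dev/null; python3 st.py
```

```text
along(toward big) mm 144.27 lateral -0.22 z 0.0522 F [ 0.1 -0.2 -0.9] M [-0.01  0.01 -0.02] rot 2.31 tilt [-0.  0.] 0.0205 27.85
```

At 0.0522 m there is no force, so it is entering. I'll carry on down gently.

```bash
python3 -m creep '[[0,0,0.1,0,0,0,1.5],[0,0,0.2,0,0,0,1.5],[0,0,0.2,0,0,0,1.5]]' >/dev/null; python3 st.py; python3 -m creep '[[0,0,0.1,0,0,0,1.5],[0,0,0.2,0,0,0,1.5],[0,0,0.2,0,0,0,1.5]]' >/dev/null; python3 st.py
```

```text
along(toward big) mm 144.22 lateral -0.2 z 0.0501 F [ 0.   0.1 -0.5] M [-0.    0.07 -0.02] rot 2.31 tilt [-0.  0.] 0.0201 28.15
along(toward big) mm 144.19 lateral -0.21 z 0.0481 F [-0.8 -0.1  0. ] M [-0.    0.06  0.02] rot 2.31 tilt [-0.  0.] 0.0208 28.45
```

```bash
python3 -m creep '[[0,0,0.15,0,0,0,1.5],[0,0,0.3,0,0,0,1.5],[0,0,0.4,0,0,0,1.5],[0,0,0.4,0,0,0,1.5]]' >/dev/null; python3 st.py; python3 -m creep '[[0,0,0.1,0,0,0,1.5],[0,0,0.2,0,0,0,1.5],[0,0,0.3,0,0,0,1.5],[0,0,0.4,0,0,0,1.5],[0,0,0.4,0,0,0,1.5]]' >/dev/null; python3 st.py
```

```text
along(toward big) mm 144.18 lateral -0.19 z 0.044 F [ 0.1 -0.1 -0.6] M [-0.02 -0.02  0.02] rot 2.31 tilt [-0.001  0.   ] 0.0207 28.85
along(toward big) mm 144.2 lateral -0.21 z 0.0401 F [-0.2  0.2 -1.6] M [-0.02 -0.02  0.03] rot 2.31 tilt [-0.  0.] 0.0204 29.35
```

```bash
python3 -m creep '[[0,0,0.08,0,0,0,1.5],[0,0,0.13,0,0,0,1.5],[0,0,0.16,0,0,0,1.5],[0,0,0.16,0,0,0,1.5]]' >/dev/null; python3 st.py
```

```text
along(toward big) mm 144.46 lateral -0.33 z 0.0391 F [-0.3  0.4  2. ] M [0.09 0.13 0.02] rot 2.31 tilt [ 0. -0.] 0.0206 29.75
```

The collar touches at the expected home height, 0.0391 m with 2 N. I'll press slightly more, ease off, release and lift clear.

```bash
python3 -m creep '[[0,0,0.05,0,0,0,1.5],[0,0,0.05,0,0,0,1.5],[0,0,0,0,0,0,1.5],[0,0,-0.02,0,0,0,1.5],[0,0,-0.02,0,0,0,5],[0,0,-0.02,0,0,0,5],[0,0,-0.02,0,0,0,5],[0,0,-0.02,0,0,0,5],[0,0,-0.02,0,0,0,5],[0,0,-1,0,0,0,5],[0,0,-3,0,0,0,5],[0,0,-6,0,0,0,5],[0,0,-9,0,0,0,5],[0,0,-12,0,0,0,5],[0,0,-12,0,0,0,5]]'; python3 -m creep '[[-3,0,-1,0,0,0,5],[-7,0,-2,0,0,0,5],[-9,0,-3,0,0,0,5],[-9,0,-3,0,0,0,5],[-9,0,-3,0,0,0,5]]'
python3 - <<'E'
from h import *
im=bot.capture("wrist");cv2.imwrite("pics/w5.png",im[:,:,::-1]);t=bot.capture("side")
cv2.imwrite("pics/s5.png",t[:,:,::-1])
a=cv2.resize(t[160:310,165:345,::-1],None,fx=2,fy=2);o=np.zeros((600,560,3),np.uint8);o[:300,:400]=cv2.resize(im[:,:,::-1],(400,300));o[300:,:360]=a;cv2.imwrite("pics/end.png",o)
E
```

```text
time_s: 31.25
tool_pos: [0.6246, -0.232, 0.165]
tool_rot: [[-0.04, 0.999, 0.011], [0.999, 0.04, -0.005], [-0.005, 0.01, -1.0]]
wrist_force: [-0.1, -0.1, 0.2]
width: 0.0497
gripper_force: 0.0
time_s: 31.75
tool_pos: [0.625, -0.3196, 0.1883]
tool_rot: [[-0.04, 0.999, -0.001], [0.999, 0.04, 0.001], [0.001, -0.0, -1.0]]
wrist_force: [0.8, 0.3, 0.2]
width: 0.0501
gripper_force: 0.0
```

View pics/end.png

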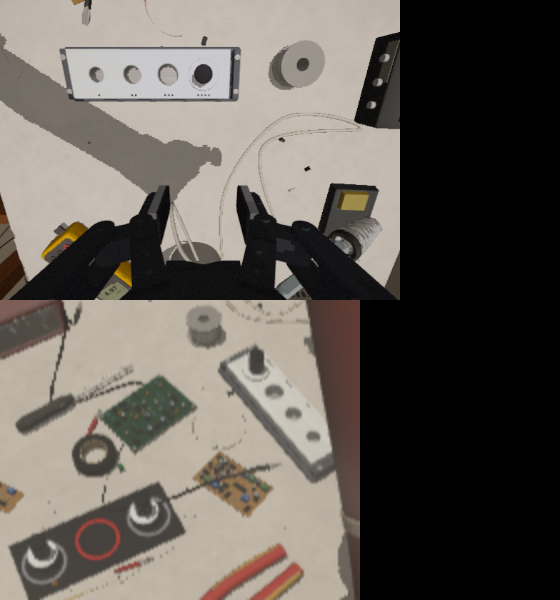

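The plug stands upright and home in hole 4, at (203,75) in the wrist view. The other two plugs are still on their grey rings, and the hand is touching nothing.

```bash
python3 -c "
from cell import bot
print(bot.finish_job())"
```

```text
the job is handed in; nothing more can be done
None
```

The red-ring plug would not enter holes 1, 2 or 3, so its shank is the 30 mm size; it is fully home in hole 4 (4 dots), released, the hand is clear, and the job is handed in at about 32 s, though the ±3 mm feel at hole 1 only shifted the plug about 0.3 mm because it stuck.

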